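# Fit the spacer in a drive housing and hold the cover pressed flush

### The arm

A 6-joint arm with a two-finger parallel gripper is mounted at the origin on the work surface. World frame = base frame: x ahead of the robot, y to its left, z up, the work surface at z = 0. Lengths are in m, angles in rad, forces in N, time in s.
With the tool pointing down it reaches from about 0.35 to 0.975 m from the base axis. Payload 17.4 kg.
Tool frame: the origin (TCP) lies on the centre line of the jaws, within the pads' length; the fingertips stand 11 mm ahead of it and the grasp point (between the pads) lies 8 mm behind it (manip.tip_reach is the distance from the TCP to the fingertips, in m); y points along the fingers, z is the direction in which the jaws open and shut, and the axes are right-handed (so a half turn about y gives the same grasp; the last joint's range is limited). The gripper opens to 85 mm and grips with 20 to 120 N. Pads are 22 mm wide; open, the fingers measure 114 mm over their backs; the gripper's body (76 mm by 85 mm) begins 54 mm behind the grasp point. The pads swing forward as they close: fully open they stand 13 mm farther back than shut.
Start: joints at [1.226, 0.116, 1.442, -0, 1.584, -0.038], TCP at [0.204, 0.643, 0.242] pointing down, gripper open.
Joint ranges: [-2.83, 2.83], [-0.83, 2.19], [0.07, 2.5], [-1.14, 4.28], [0.01, 3], [-2.97, 2.97]. Speed limits (rad/s): [1.89, 1.89, 2.22, 3.14, 3.14, 3.14].

### API

Orientations are given as [roll, pitch, yaw] about the fixed x, y, z axes, in that order (R = Rz(yaw) Ry(pitch) Rx(roll)).
In Python, from cell import manip, viewer, ticket gives the robot as it stands.
- The arm moves only by the tool arm_command, never from a script. Its argument "commands" is a list of rows, each an object of numbers: "hand": the closure in counts, from 0 (fully open) to 255 (shut); "x", "y", "z": the shift along the tool's x, y, z in m; "ax", "ay", "az": the turn, a rotation vector about the tool's x, y, z in degrees. A call has 1 to 20 rows; each row shifts and turns the commanded pose from where the row before left it, along the tool's axes as they then stand; what a row does not reach is not made up. A row lasts 1/12 s, in which the tool goes at most 41.7 mm and 7.16 degrees, less where a joint would pass 70% of its speed; a pose out of reach is approached as far as the arm can. A call is refused whole if a number of a shift passes 0.0417 or a number of a turn 7.16, either way. A call with a gripper value outside its range is refused whole. The fingers move at their own pace and stop on an object; "force" is the grip in N (left out, the last holds). Time passes only in rows, so rows that do not move let the fingers close. It gives the time, the measured TCP pose, the force and the opening at its end, in the units of the state.
- manip.get_state(): the state, without advancing time (a new reading comes with each control period).
- viewer.camera(name): name is "side" or "top" or "wrist"; returns a dict with "image" (384x512x3 uint8, blue, green, red), "fx", "fy", "cx", "cy" (pixels), "T" (4x4, takes a point from camera to world coordinates). Camera axes: x right, y up, looking along -z (the intrinsics and any distortion apply to the point x, -y, -z); pixel columns grow to the right and rows downward; lengths in m; the calibration is good to about 2 mm. A picture is of the moment at which its call begins. There is no depth.
- ticket.sign_off(): hands the job in, once; it reports no verdict.
The state is a dict: "t": time; "joint_positions": joint angles; "qvel": joint speeds; "joint_torque": joint torques, N m; "tool_pos": TCP position; "eef_rot": TCP orientation; "contact_force": force on the tool from outside, world axes, zero at the start; "wrist_torque": the same for the moment, N m; "grip_width": finger opening in m.
Only numpy, scipy, OpenCV 4.12 (cv2) and the standard library are available. Lean on these libraries where they do the work, as an engineer would, in place of code of your own. Each camera call takes 0.05 s, during which the arm holds its last target. There are 200 camera calls.

### The job

Take the white spacer plate out of the wooden stand and slide it down, edge first, into the only gap between the cooling plates in the open black drive housing that is wide enough for it, until it stands fully home; do not force it onto the narrower gaps. Then lay the black cover, rib up, in the mouth of the housing over its spring plungers, press it down until it is flush with the rim all round, and finish while still holding it pressed flush, because the springs lift it as soon as you let go. Leave the other things on the bench where they are.

Things in the scene. Friction and masses are not known exactly. Their poses are not given: they have to be found in the camera images.
- housing: Open-topped black box fixed to the bench, outside 107 (x) x 200 (y) x 80 mm high, walls and floor 8 mm, mouth 91 (x) x 184 (y) mm, turned by up to 0.3 rad. Origin: underside centre, z up. Inside, three pairs of cooling plates stand in a row at y = -45, 0, +45 mm, in an order that changes, parallel to the housing; their tops are 36 mm above its origin.
- housing_seat (a point): Centre of the mouth at the height of the two grey ledges (8 mm wide, along both long walls), 75 mm above the housing's origin, 5 mm below the rim; axes as the housing. The flush cover's underside lies here.
- plunger_tip (a point): Top of one of four brass spring plungers (9 mm pins at x = +-30, y = +-83 mm in the housing), 81 mm above the housing's origin, pushed down 0.45 N/mm each, to below the ledges. They carry the cover 4 to 5 mm proud; pushing it flush takes 7 to 10 N besides its weight.
- pair_13: Pair of upright aluminium cooling plates with the 13 mm gap, the only one wide enough for the spacer. 66 (x) x 29 (y) x 28 mm high, cheeks 8 mm thick, gap 62 mm long along x (closed at both ends), open above. Fixed in the housing, parallel to it. Origin: underside centre, on the housing's floor. The gap's bottom is 4 mm above the origin.
- pair_7: The same with a 7 mm gap: too narrow. Same height, origin and axes.
- pair_4: The same with a 4 mm gap: too narrow. Same height, origin and axes.
- spacer: Loose white plastic plate, 56 (x) x 10 (y, its thickness) x 60 mm (z, height), 56 to 112 g. Origin: centre of its underside, z up. At the start it stands upright in the stand, lower 20 mm hidden, 40 mm showing. Home in the 13 mm gap its top is 72 mm above the housing's origin, 3 mm below the closed cover.
- stand: Low wooden block fixed to the bench, 90 (x) x 70 (y) x 30 mm high, with one 14 mm wide, 62 mm long slot along x whose bottom is 10 mm above the bench; the spacer stands in it, parallel. Origin: underside centre.
- cover: Loose black plate, 86 (x) x 179 (y) x 5 mm, 0.15 to 0.31 kg, lying flat on the bench. Origin: centre of its underside, z up. On top, in the middle, an aluminium pull rib 50 (x) x 14 (y) mm that stands 30 mm above the plate (top 35 mm above the origin): grip it across y. It fits the mouth with 2.5 mm to spare each side, x to x, y to y, either way round.
- bearing: Bystander: steel bearing ring, 52 mm across, 14 mm high, lying on the bench. Origin: underside centre.
- thick_block: Bystander: white plastic block 60 x 24 x 50 mm, too thick for any gap. Origin: underside centre.
- motor: Bystander: small steel motor standing on end, 42 mm across, 72 mm high. Origin: underside centre.
- jar: Bystander: jar 56 mm across, 75 mm high. Origin: underside centre.
- screwdriver: Bystander: screwdriver 190 mm long, lying on the bench.
- wrench: Bystander: wrench 150 mm long, lying on the bench.
- cup: Bystander: grey cup 70 mm across, 60 mm high. Origin: underside centre.
Not all that is in view belongs to the job. What is shaped like the cover but pink or purple is not meant.

How it is judged:
By the outcome, as a careful person would: the job done as asked, in the order asked, and still so for the second after the job is handed in, while the arm keeps its last pose, push and grip.
It also fails if it takes over 69 s, if anything falls off the work surface, if the arm or the gripper's body presses on something with over 40 N, if the wrist force passes 120 N, or if a joint passes its speed limit or range.

## Working session

There is one attempt and no reset: what is moved stays moved. The work goes in short steps, Python scripts to look and compute and a tool call to move; the robot and the scene stay as the last step left them, time stands still between calls to the robot, and variables do not carry over. Pictures are saved under pics/ and viewed, about 8 in all and at most 12, crops included, and the job is handed in when it is done.

Besides the shell and the picture viewer there is one more tool, called after "Request:" as name(argument=value, ...), one argument or row to a line, values as JSON. arm_command: Moves the arm, as the interface text tells. Its arguments: {"type":"object","properties":{"commands":{"type":"array","items":{"type":"object","properties":{"hand":{"type":"number"},"x":{"type":"number"},"y":{"type":"number"},"z":{"type":"number"},"ax":{"type":"number"},"ay":{"type":"number"},"az":{"type":"number"}}}},"force":{"type":"number"}},"required":["commands"]}

```bash
mkdir -p pics; ls; python3 - <<'E'
from cell import manip, viewer
import cv2, numpy as np, pickle
np.set_printoptions(precision=4,suppress=True)
s=manip.get_state(); print(s)
d={}
for n in ("top","side","wrist"):
    c=viewer.camera(n); d[n]=c; print(n,c["fx"],c["fy"],c["cx"],c["cy"],[k for k in c]); print(c["T"])
    cv2.imwrite(f"pics/{n}0.png",cv2.resize(c["image"],(800,600),interpolation=cv2.INTER_CUBIC) if n=="top" else c["image"])
pickle.dump(d,open("cam0.pkl","wb"))
print(manip.tip_reach)
E
```

```text
pics
{'t': 0.0, 'joint_positions': array([ 1.2262,  0.1165,  1.4423, -0.    ,  1.584 , -0.0378]), 'qvel': array([-0.0001, -0.0015, -0.    , -0.0003,  0.0021, -0.    ]), 'joint_torque': array([ -0.0058, -73.1982, -63.2492,  -0.0004,   0.0064,   0.    ]), 'tool_pos': array([0.2038, 0.6433, 0.2416]), 'eef_rot': array([-1.572 ,  0.    , -0.3068]), 'contact_force': array([-0.3063,  0.1433, -0.0614]), 'wrist_torque': array([ 0.0326, -0.0005, -0.0444]), 'grip_width': 0.08565944572924772}
top 433.89151040652075 433.89151040652075 251.14784030613882 193.3573989025762 ['image', 'fx', 'fy', 'cx', 'cy', 'T']
[[ 0.0167  0.9858 -0.1674  0.2748]
 [-0.9997  0.019   0.0122  0.0065]
 [ 0.0152  0.1671  0.9858  1.2744]
 [ 0.      0.      0.      1.    ]]
side 369.5840496808099 369.5840496808099 252.4226015733138 190.88867846925365 ['image', 'fx', 'fy', 'cx', 'cy', 'T']
[[-0.9474  0.2367 -0.2156  0.2663]
 [-0.3199 -0.6757  0.6641  0.6505]
 [ 0.0115  0.6981  0.7159  0.7878]
 [ 0.      0.      0.      1.    ]]
wrist 289.50580206034317 289.50580206034317 257.0436223765259 187.4134457519277 ['image', 'fx', 'fy', 'cx', 'cy', 'T']
[[ 0.3018 -0.9101 -0.2841  0.1316]
 [ 0.9534  0.2877  0.0911  0.6676]
 [-0.0011 -0.2983  0.9545  0.3725]
 [ 0.      0.      0.      1.    ]]
0.011
```

View pics/top0.png

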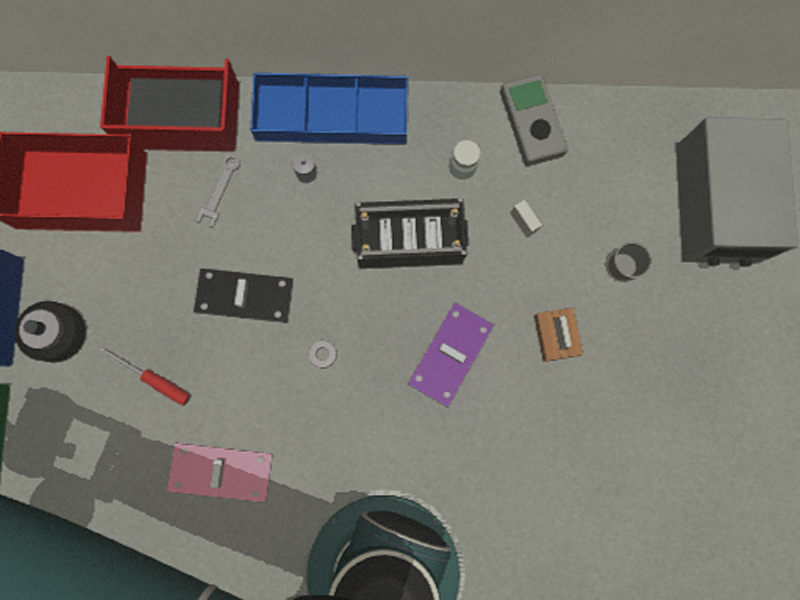

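View pics/side0.png

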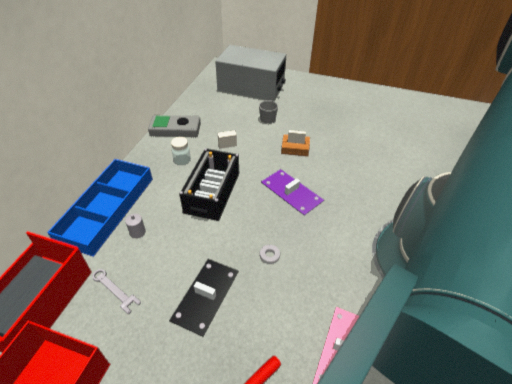

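The top view shows the housing at about (410,232), the stand with the spacer at (559,334) and the black cover at (243,295). The pink and purple plates are decoys. Next I'll get rough poses from these pixels.

```bash
cat > h.py <<'E'
import numpy as np, cv2, pickle
from scipy.spatial.transform import Rotation as R
np.set_printoptions(precision=4,suppress=True)
def back(c,uv,z):
    "pixels -> world points at height z"
    uv=np.atleast_2d(uv).astype(float); T=c["T"]
    d=np.c_[(uv[:,0]-c["cx"])/c["fx"],-(uv[:,1]-c["cy"])/c["fy"],-np.ones(len(uv))]@T[:3,:3].T
    o=T[:3,3]; return o+d*((z-o[2])/d[:,2])[:,None]
def proj(c,P):
    q=(np.atleast_2d(P)-c["T"][:3,3])@c["T"][:3,:3]
    return np.c_[c["cx"]+c["fx"]*q[:,0]/-q[:,2],c["cy"]-c["fy"]*q[:,1]/-q[:,2]]
def rot(s): return R.from_euler("xyz",s["eef_rot"]).as_matrix()
def plan(s,pos,yaw=None):
    "shift in tool axes to a world position; turn about tool y (deg) so that jaw axis z lies at yaw (mod pi)"
    M=rot(s); d=M.T@(np.array(pos)-s["tool_pos"])
    zy=np.arctan2(M[1,2],M[0,2]); out=[d]
    if yaw is not None:
        a=(yaw-zy+np.pi/2)%np.pi-np.pi/2
        out.append(np.degrees(a)*np.sign(M[2,1]))
    return out
E
python3 - <<'E'
from h import *
c=pickle.load(open("cam0.pkl","rb"))["top"]
k=512/800
for n,z,p in [("housing",.08,[(356,203),(464,199),(467,258),(359,264)]),("cover",.005,[(202,268),(293,277),(288,322),(194,314)]),("spacer",.07,[(563,317),(569,346)]),("stand",.03,[(535,314),(574,308),(583,354),(545,361)]),("pairs",.044,[(386,233),(409,233),(433,233)])]:
    P=back(c,np.array(p)*k,z); print(n,P[:,:2].tolist(),P.mean(0))
from cell import manip
print(rot(manip.get_state()))
E
```

```text
housing [[0.6603867261546776, 0.061411720084046474], [0.6723170644694523, -0.1366564814820336], [0.5612147844430826, -0.1419861583004698], [0.5461563395032253, 0.053072778750148264]] [ 0.61  -0.041  0.08 ]
cover [[0.549348545484893, 0.3550050838520954], [0.5352777005730547, 0.18112228326815893], [0.4485423916527499, 0.18696452692916235], [0.46042728108915854, 0.3643930470212032]] [0.4984 0.2719 0.005 ]
spacer [[0.4580433454084506, -0.3163572679357548], [0.40576646893104007, -0.3257978288355367]] [ 0.4319 -0.3211  0.07  ]
stand [[0.46878670530222094, -0.27487373362173906], [0.48150873195640775, -0.34812769462046445], [0.3957628684450786, -0.36237964363904734], [0.38157698040351545, -0.2917197285674527]] [ 0.4319 -0.3193  0.03  ]
pairs [[0.6147971672148949, 0.005427549463012487], [0.6156980682640976, -0.03766680911620042], [0.6166391652651171, -0.08268393020363433]] [ 0.6157 -0.0383  0.044 ]
[[ 0.9533 -0.0003  0.302 ]
 [-0.302  -0.0009  0.9533]
 [-0.     -1.     -0.0009]]
```

View pics/wrist0.png

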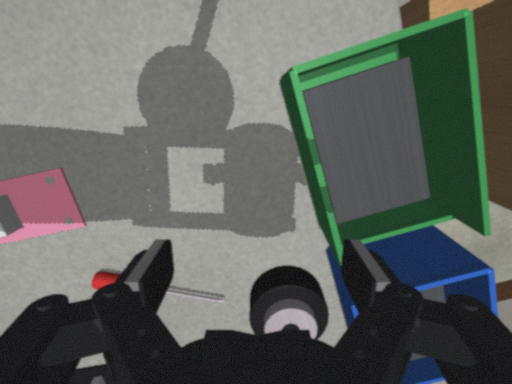

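The housing is about (0.61,-0.04), the cover (0.50,0.27) and the stand (0.43,-0.32). I'll square the tool to the world axes and go over the cover, then the housing, to look closely.

Request:
arm_command(
  commands=[
    {"ay": -5.9},
    {"ay": -5.9},
    {"ay": -5.9},
    {"x": 0.03,"z": -0.03},
    {"x": 0.03,"z": -0.03},
    {"x": 0.03,"z": -0.03},
    {"x": 0.03,"z": -0.03},
    {"x": 0.03,"z": -0.03},
    {"x": 0.03,"z": -0.03},
    {"x": 0.03,"z": -0.03},
    {"x": 0.03,"z": -0.03},
    {"x": 0.03,"z": -0.03},
    {"x": 0.03,"z": -0.03},
    {"x": 0.03,"z": -0.03},
    {"x": 0.03,"z": -0.03},
    {"x": 0.005,"z": -0.01},
    {},
  ],
)

```text
invalid input
```

```bash
cat > shot.py <<'E'
import sys
from h import *
from cell import manip, viewer
n=sys.argv[1]; cam=sys.argv[2] if len(sys.argv)>2 else "wrist"
s=manip.get_state(); c=viewer.camera(cam); c["s"]=s
pickle.dump(c,open(n+".pkl","wb")); cv2.imwrite(f"pics/{n}.png",c["image"])
cv2.imwrite(f"pics/{n}_2.png",cv2.resize(c["image"],(768,576),interpolation=cv2.INTER_CUBIC))
print(s["t"],s["tool_pos"],s["eef_rot"],s["contact_force"],s["grip_width"])
E
python3 shot.py cover
```

```text
0.15 [0.2038 0.6434 0.2417] [-1.5717  0.     -0.3068] [0.3329 0.0941 1.1212] 0.08536460483627177
```

Request:
arm_command(
  commands=[
    {"x": 0.01,"z": -0.03},
    {"x": 0.01,"z": -0.03},
    {"x": 0.01,"z": -0.03},
    {"x": 0.01,"z": -0.03},
    {"x": 0.01,"z": -0.03},
    {"x": 0.01,"z": -0.03},
    {"x": 0.01,"z": -0.03},
    {"x": 0.01,"z": -0.03},
    {"x": 0.01,"z": -0.03},
    {"x": 0.01,"z": -0.03},
    {"x": 0.01,"z": -0.02},
    {},
  ],
)

```text
invalid input
```

```bash
python3 shot.py hous
```

```text
0.2 [0.2038 0.6434 0.2419] [-1.5715  0.     -0.3068] [0.0816 0.3691 0.481 ] 0.0852137128675508
```

View pics/cover_2.png

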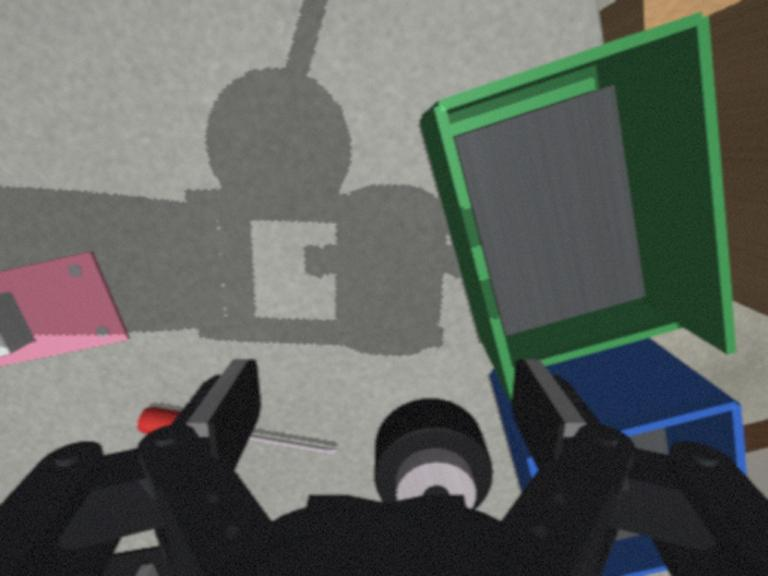

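View pics/hous_2.png

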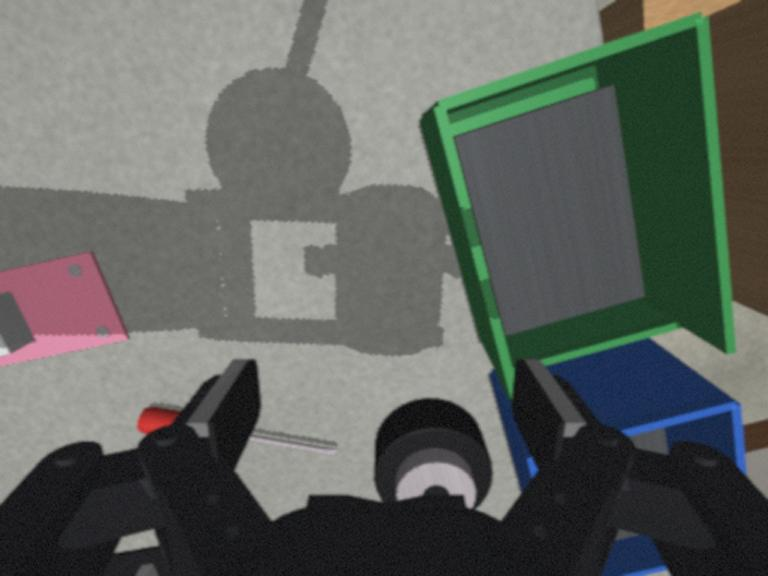

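Both moves were refused and the arm stayed put, so these two views show only the start pose. I'll try a single row with every field filled in, plus a force.

Request:
arm_command(
  commands=[
    {"hand": 0,"x": 0,"y": 0,"z": 0,"ax": 0,"ay": -5.9,"az": 0},
    {"ay": -5.9},
  ],
  force=40,
)

```text
invalid input
```

Request:
arm_command(
  commands=[
    {"hand": 0,"x": 0,"y": 0,"z": 0,"ax": 0,"ay": -5.9,"az": 0},
  ],
  force=40,
)

```text
t: 0.33
tool_pos: [0.2039, 0.6434, 0.2421]
eef_rot: [-1.571, 0.0, -0.206]
contact_force: [0.7, -0.1, 0.3]
grip_width: 0.0851
```

Request:
arm_command(
  commands=[
    {"hand": 0,"x": 0.0,"y": 0.0,"z": 0.0,"ax": 0.0,"ay": -5.9,"az": 0.0},
  ],
)

```text
t: 0.42
tool_pos: [0.2039, 0.6434, 0.2421]
eef_rot: [-1.571, 0.0, -0.097]
contact_force: [-0.3, -0.8, -0.7]
grip_width: 0.0857
```

Every row needs all its fields. I'll go on that way.

Request:
arm_command(
  commands=[
    {"hand": 0,"x": 0,"y": 0,"z": 0,"ax": 0,"ay": -5.6,"az": 0},
    {"hand": 0,"x": 0.03,"y": 0,"z": -0.03,"ax": 0,"ay": 0,"az": 0},
    {"hand": 0,"x": 0.03,"y": 0,"z": -0.03,"ax": 0,"ay": 0,"az": 0},
    {"hand": 0,"x": 0.03,"y": 0,"z": -0.03,"ax": 0,"ay": 0,"az": 0},
    {"hand": 0,"x": 0.03,"y": 0,"z": -0.03,"ax": 0,"ay": 0,"az": 0},
    {"hand": 0,"x": 0.03,"y": 0,"z": -0.03,"ax": 0,"ay": 0,"az": 0},
    {"hand": 0,"x": 0.03,"y": 0,"z": -0.03,"ax": 0,"ay": 0,"az": 0},
    {"hand": 0,"x": 0.03,"y": 0,"z": -0.03,"ax": 0,"ay": 0,"az": 0},
    {"hand": 0,"x": 0.03,"y": 0,"z": -0.03,"ax": 0,"ay": 0,"az": 0},
    {"hand": 0,"x": 0.03,"y": 0,"z": -0.03,"ax": 0,"ay": 0,"az": 0},
    {"hand": 0,"x": 0.03,"y": 0,"z": -0.03,"ax": 0,"ay": 0,"az": 0},
    {"hand": 0,"x": 0.03,"y": 0,"z": -0.03,"ax": 0,"ay": 0,"az": 0},
    {"hand": 0,"x": 0.03,"y": 0,"z": -0.03,"ax": 0,"ay": 0,"az": 0},
    {"hand": 0,"x": 0.005,"y": 0,"z": -0.01,"ax": 0,"ay": 0,"az": 0},
    {"hand": 0,"x": 0,"y": 0,"z": 0,"ax": 0,"ay": 0,"az": 0},
  ],
)

```text
t: 1.67
tool_pos: [0.5628, 0.2763, 0.2418]
eef_rot: [-1.571, 0.001, -0.007]
contact_force: [-0.3, -0.8, -0.6]
grip_width: 0.0853
```

```bash
python3 shot.py cover
```

```text
1.6667 [0.5628 0.2763 0.2418] [-1.5715  0.0005 -0.0066] [-0.253  -0.8331 -0.5874] 0.0852900105982941
```

Request:
arm_command(
  commands=[
    {"hand": 0,"x": 0.01,"y": 0,"z": -0.03,"ax": 0,"ay": 0,"az": 0},
    {"hand": 0,"x": 0.01,"y": 0,"z": -0.03,"ax": 0,"ay": 0,"az": 0},
    {"hand": 0,"x": 0.01,"y": 0,"z": -0.03,"ax": 0,"ay": 0,"az": 0},
    {"hand": 0,"x": 0.01,"y": 0,"z": -0.03,"ax": 0,"ay": 0,"az": 0},
    {"hand": 0,"x": 0.01,"y": 0,"z": -0.03,"ax": 0,"ay": 0,"az": 0},
    {"hand": 0,"x": 0.01,"y": 0,"z": -0.03,"ax": 0,"ay": 0,"az": 0},
    {"hand": 0,"x": 0.01,"y": 0,"z": -0.03,"ax": 0,"ay": 0,"az": 0},
    {"hand": 0,"x": 0.01,"y": 0,"z": -0.03,"ax": 0,"ay": 0,"az": 0},
    {"hand": 0,"x": 0.01,"y": 0,"z": -0.03,"ax": 0,"ay": 0,"az": 0},
    {"hand": 0,"x": 0.01,"y": 0,"z": -0.03,"ax": 0,"ay": 0,"az": 0},
    {"hand": 0,"x": 0.01,"y": 0,"z": -0.02,"ax": 0,"ay": 0,"az": 0},
    {"hand": 0,"x": 0,"y": 0,"z": 0,"ax": 0,"ay": 0,"az": 0},
  ],
)

```text
t: 2.72
tool_pos: [0.6711, -0.0433, 0.2419]
eef_rot: [-1.571, 0.0, -0.004]
contact_force: [0.8, -0.2, -0.5]
grip_width: 0.0857
```

```bash
python3 shot.py hous
```

```text
2.7167 [ 0.6711 -0.0433  0.2419] [-1.5713  0.0003 -0.0044] [ 0.7831 -0.1563 -0.4597] 0.0856790947274944
```

Request:
arm_command(
  commands=[
    {"hand": 0,"x": -0.019,"y": 0,"z": -0.029,"ax": 0,"ay": -5.5,"az": 0},
    {"hand": 0,"x": -0.022,"y": 0,"z": -0.027,"ax": 0,"ay": -5,"az": 0},
    {"hand": 0,"x": -0.025,"y": 0,"z": -0.025,"ax": 0,"ay": 0,"az": 0},
    {"hand": 0,"x": -0.025,"y": 0,"z": -0.025,"ax": 0,"ay": 0,"az": 0},
    {"hand": 0,"x": -0.025,"y": 0,"z": -0.025,"ax": 0,"ay": 0,"az": 0},
    {"hand": 0,"x": -0.025,"y": 0,"z": -0.025,"ax": 0,"ay": 0,"az": 0},
    {"hand": 0,"x": -0.025,"y": 0,"z": -0.025,"ax": 0,"ay": 0,"az": 0},
    {"hand": 0,"x": -0.025,"y": 0,"z": -0.025,"ax": 0,"ay": 0,"az": 0},
    {"hand": 0,"x": -0.025,"y": 0,"z": -0.025,"ax": 0,"ay": 0,"az": 0},
    {"hand": 0,"x": -0.015,"y": 0,"z": -0.015,"ax": 0,"ay": 0,"az": 0},
    {"hand": 0,"x": 0,"y": 0,"z": 0,"ax": 0,"ay": 0,"az": 0},
  ],
)

```text
t: 3.68
tool_pos: [0.4775, -0.3213, 0.2426]
eef_rot: [-1.571, 0.0, 0.179]
contact_force: [-0.5, 0.4, 0.6]
grip_width: 0.0851
```

```bash
python3 shot.py spac; python3 - <<'E'
import cv2,numpy as np
a=[cv2.imread(f"pics/{n}.png") for n in("cover","hous","spac")]
m=np.full((600,800,3),255,np.uint8)
# 3 crops (upper part of each picture) in one sheet, scale 0.78 for two on top
for i,(im,x,y) in enumerate(zip(a,(0,400,0),(0,0,300))): m[y:y+300,x:x+400]=cv2.resize(im,(400,300),interpolation=cv2.INTER_AREA)
cv2.imwrite("pics/sheet.png",m)
E
```

```text
3.6833 [ 0.4775 -0.3213  0.2426] [-1.5714  0.      0.1789] [-0.5287  0.3667  0.5836] 0.08508005185345485
```

View pics/sheet.png

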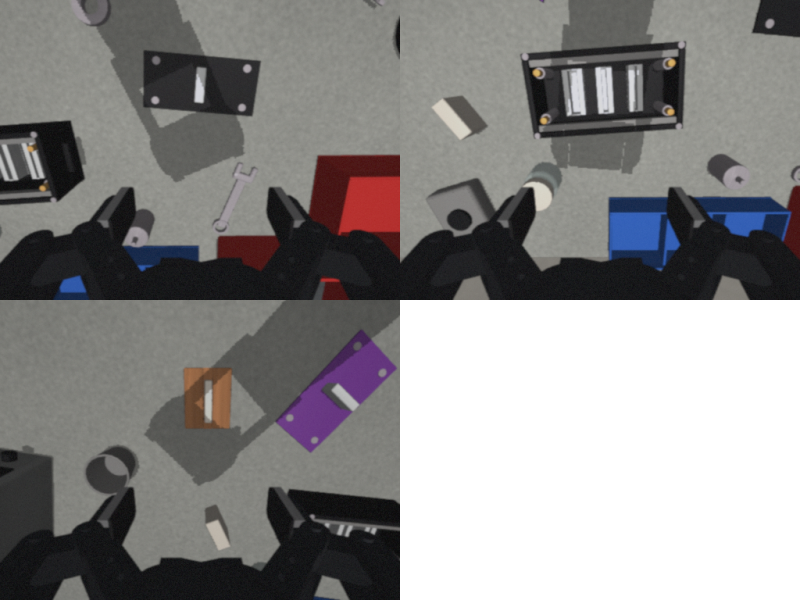

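The sheet shows the cover with its rib, the housing with three pairs and four brass plungers, and the stand with the white spacer. I'll enlarge the crops for exact corners.

```bash
python3 - <<'E'
import cv2,numpy as np
a={n:cv2.imread(f"pics/{n}.png") for n in("cover","hous","spac")}
m=np.full((600,800,3),255,np.uint8)
def put(n,x0,y0,w,h,k,X,Y):
    im=cv2.convertScaleAbs(a[n][y0:y0+h,x0:x0+w],alpha=1.4,beta=15)
    o=cv2.resize(im,(int(w*k),int(h*k)),interpolation=cv2.INTER_CUBIC); m[Y:Y+o.shape[0],X:X+o.shape[1]]=o
put("hous",150,45,222,140,3.5,0,0)
put("spac",226,82,80,90,1.2,0,491); put("spac",226,84,80,88,1.2,0,491)
put("cover",175,58,165,100,1,400,495)
cv2.imwrite("pics/sheet2.png",m[:490,:780])
m[:]=255
put("spac",226,82,80,90,4.4,0,0); put("cover",178,58,160,100,2.7,360,0)
cv2.imwrite("pics/sheet3.png",m[:400])
E
```

```text
(no output)
```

View pics/sheet2.png

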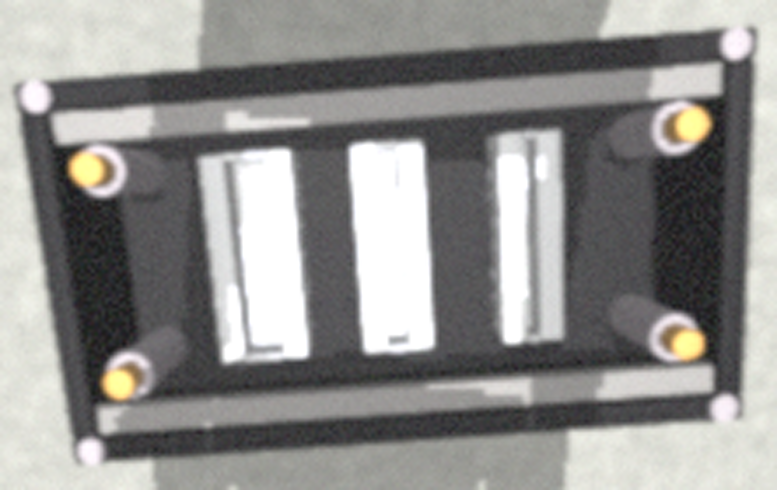

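View pics/sheet3.png

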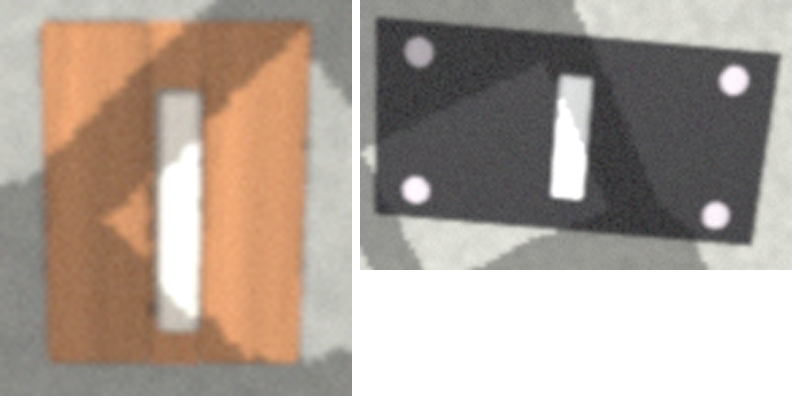

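The spacer stands parallel to the tool's image axis. The crop of the pairs is saturated, so I'll segment the plungers, fit the housing pose, and view the pairs rectified.

```bash
cat > hous.py <<'E'
from h import *
from scipy.optimize import least_squares
def plungers(c):
    im=c["image"].astype(int); m=((im[:,:,2]-im[:,:,0]>45)&(im[:,:,2]>110)&(im[:,:,1]-im[:,:,0]>20)).astype(np.uint8)
    n,_,st,ce=cv2.connectedComponentsWithStats(m)
    return [(ce[i],st[i,4]) for i in range(1,n) if 15<st[i,4]<300]
def fit(P,M):
    def f(p): 
        cs,sn=np.cos(p[2]),np.sin(p[2]); return (np.c_[p[0]+cs*M[:,0]-sn*M[:,1],p[1]+sn*M[:,0]+cs*M[:,1]]-P[:,:2]).ravel()
    r=least_squares(f,[*P[:,:2].mean(0),0]); return r.x,r.fun.reshape(-1,2)
E
python3 - <<'E'
from hous import *
c=pickle.load(open("hous.pkl","rb"))
for q in plungers(c): print(q)
k=lambda p:np.array([150,45])+(np.array(p)+.5)/3.5-.5
pl=k([(90,170),(690,125),(121,383),(687,343)]); M=np.array([[-30,-83],[-30,83],[30,-83],[30,83]])/1e3
print(pl); print("plungers",*fit(back(c,pl,.081),M))
co=k([(18,86),(755,30),(742,416),(80,463)]); Mo=np.array([[-53.5,-100],[-53.5,100],[53.5,100],[53.5,-100]])/1e3
print("rim",*fit(back(c,co,.08),Mo))
x,_=fit(back(c,co,.08),Mo)
# rectify at z=.044-.. plate tops z=.036
g=np.mgrid[-40:40.1:.25,-75:75.1:.25]/1e3
P=np.stack([x[0]+np.cos(x[2])*g[0]-np.sin(x[2])*g[1],x[1]+np.sin(x[2])*g[0]+np.cos(x[2])*g[1],np.full_like(g[0],.036)],-1)
uv=proj(c,P.reshape(-1,3)).reshape(*g[0].shape,2).astype(np.float32)
o=cv2.remap(c["image"],uv[...,0],uv[...,1],cv2.INTER_CUBIC)
o=cv2.convertScaleAbs(o,alpha=.95); cv2.imwrite("pics/rect.png",o); print(o.shape)
s=pickle.load(open("spac.pkl","rb")); 
k2=lambda p:np.array([226,82])+(np.array(p)+.5)/4.4-.5
print("spacer",back(s,k2([(180,90),(180,332),(180,211)]),.07)); 
print("stand",back(s,k2([(40,22),(310,22),(298,362),(50,362)]),.03),back(s,k2([(40,22),(310,22),(298,362),(50,362)]),.03).mean(0))
v=pickle.load(open("cover.pkl","rb")); k3=lambda p:np.array([178,58])+(np.array(p)-[360,0]+.5)/2.7-.5
Mc=np.array([[-43,-89.5],[-43,89.5],[43,89.5],[43,-89.5]])/1e3
print("cover",*fit(back(v,k3([(376,17),(780,55),(752,243),(376,213)]),.005),Mc))
print("rib",back(v,k3([(560,76),(592,77),(583,200),(550,198)]),.035).mean(0))
E
```

```text
(array([347.3735,  80.0602]), np.int32(83))
(array([174.5128,  92.9231]), np.int32(78))
(array([345.8986, 142.9565]), np.int32(69))
(array([183.6765, 154.0588]), np.int32(68))
[[175.3571  93.2143]
 [346.7857  80.3571]
 [184.2143 154.0714]
 [345.9286 142.6429]]
plungers [ 0.6155 -0.0366  0.0669] [[-0.0003 -0.0012]
 [-0.0006  0.0012]
 [ 0.0005 -0.001 ]
 [ 0.0004  0.0009]]
rim [ 0.6158 -0.0362  0.0676] [[-0.0008 -0.0016]
 [-0.0014  0.0016]
 [ 0.0011  0.0015]
 [ 0.0011 -0.0014]]
(321, 601, 3)
spacer [[ 0.406  -0.3237  0.07  ]
 [ 0.4611 -0.3131  0.07  ]
 [ 0.4328 -0.3186  0.07  ]]
stand [[ 0.3965 -0.3606  0.03  ]
 [ 0.3842 -0.2929  0.03  ]
 [ 0.4713 -0.2769  0.03  ]
 [ 0.4834 -0.3441  0.03  ]] [ 0.4339 -0.3186  0.03  ]
cover [ 0.4996  0.2766 -0.0887] [[-0.0005 -0.0005]
 [-0.0013  0.001 ]
 [ 0.0012  0.0006]
 [ 0.0005 -0.0012]]
rib [0.5001 0.2763 0.035 ]
```

View pics/rect.png

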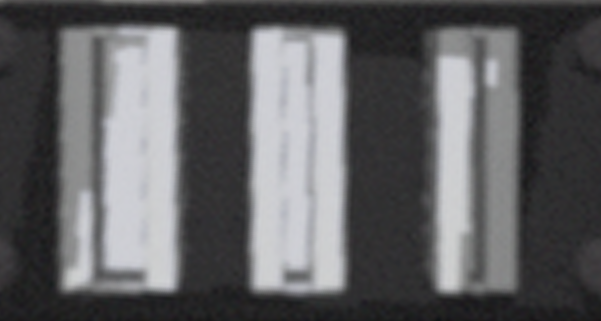

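Left pair is 29.5 mm wide overall, so it is the 13 mm gap, at y = -45 in the housing. The middle is 7 mm and the right is 4 mm. Housing pose is (0.6155,-0.0365), yaw 0.067. Now I'll grasp the spacer.

Request:
arm_command(
  commands=[
    {"hand": 0,"x": -0.0217,"y": 0.03,"z": 0.005,"ax": 0,"ay": -0.3,"az": 0},
    {"hand": 0,"x": -0.0217,"y": 0.03,"z": 0.0053,"ax": 0,"ay": 0,"az": 0},
    {"hand": 0,"x": 0,"y": 0.03,"z": 0,"ax": 0,"ay": 0,"az": 0},
    {"hand": 0,"x": 0,"y": 0.03,"z": 0,"ax": 0,"ay": 0,"az": 0},
    {"hand": 0,"x": 0,"y": 0.03,"z": 0,"ax": 0,"ay": 0,"az": 0},
    {"hand": 0,"x": 0,"y": 0.02,"z": 0,"ax": 0,"ay": 0,"az": 0},
    {"hand": 0,"x": 0,"y": 0.0116,"z": 0,"ax": 0,"ay": 0,"az": 0},
    {"hand": 0,"x": 0,"y": 0.01,"z": 0,"ax": 0,"ay": 0,"az": 0},
    {"hand": 0,"x": 0,"y": 0,"z": 0,"ax": 0,"ay": 0,"az": 0},
  ],
  force=40,
)

```text
t: 4.48
tool_pos: [0.4346, -0.3169, 0.0495]
eef_rot: [-1.569, 0.001, 0.187]
contact_force: [0.0, 0.6, 0.1]
grip_width: 0.0858
```

Request:
arm_command(
  commands=[
    {"hand": 255,"x": 0,"y": 0,"z": 0,"ax": 0,"ay": 0,"az": 0},
    {"hand": 255,"x": 0,"y": 0,"z": 0,"ax": 0,"ay": 0,"az": 0},
    {"hand": 255,"x": 0,"y": 0,"z": 0,"ax": 0,"ay": 0,"az": 0},
    {"hand": 255,"x": 0,"y": 0,"z": 0,"ax": 0,"ay": 0,"az": 0},
    {"hand": 255,"x": 0,"y": 0,"z": 0,"ax": 0,"ay": 0,"az": 0},
    {"hand": 255,"x": 0,"y": 0,"z": 0,"ax": 0,"ay": 0,"az": 0},
    {"hand": 255,"x": 0,"y": 0,"z": 0,"ax": 0,"ay": 0,"az": 0},
    {"hand": 255,"x": 0,"y": 0,"z": 0,"ax": 0,"ay": 0,"az": 0},
    {"hand": 255,"x": 0,"y": 0,"z": 0,"ax": 0,"ay": 0,"az": 0},
    {"hand": 255,"x": 0,"y": 0,"z": 0,"ax": 0,"ay": 0,"az": 0},
  ],
  force=40,
)

```text
t: 5.32
tool_pos: [0.4345, -0.3183, 0.051]
eef_rot: [-1.571, -0.0, 0.185]
contact_force: [-1.5, -0.2, 5.3]
grip_width: 0.0094
```

It closed at 9.4 mm on the spacer. Now I'll lift it and look at how it is held.

Request:
arm_command(
  commands=[
    {"hand": 255,"x": 0,"y": -0.01,"z": 0,"ax": 0,"ay": 0,"az": 0},
    {"hand": 255,"x": 0,"y": -0.02,"z": 0,"ax": 0,"ay": 0,"az": 0},
    {"hand": 255,"x": 0,"y": -0.03,"z": 0,"ax": 0,"ay": 0,"az": 0},
    {"hand": 255,"x": 0,"y": -0.035,"z": 0,"ax": 0,"ay": 0,"az": 0},
    {"hand": 255,"x": 0,"y": -0.035,"z": 0,"ax": 0,"ay": 0,"az": 0},
    {"hand": 255,"x": 0,"y": -0.02,"z": 0,"ax": 0,"ay": 0,"az": 0},
    {"hand": 255,"x": 0,"y": 0,"z": 0,"ax": 0,"ay": 0,"az": 0},
    {"hand": 255,"x": 0,"y": 0,"z": 0,"ax": 0,"ay": 0,"az": 0},
  ],
  force=40,
)

```text
t: 5.98
tool_pos: [0.4346, -0.3182, 0.2021]
eef_rot: [-1.572, -0.001, 0.185]
contact_force: [0.8, 1.0, -1.7]
grip_width: 0.009
```

```bash
python3 shot.py held; python3 - <<'E'
from h import *
from cell import manip
c=pickle.load(open("held.pkl","rb")); s=c["s"]; M=rot(s)
# predicted spacer box: bottom 41 mm below TCP, centred
P=np.array([[x,y,z] for y in (41,-19) for x,z in((-28,-5),(28,-5),(28,5),(-28,5))])/1e3
print(proj(c,s["tool_pos"]+P@M.T))
hx,hy,hq=0.6155,-0.0365,0.067
g=np.array([hx+.045*np.sin(hq),hy-.045*np.cos(hq)]); print("gap",g, plan(s,[*g,.14],hq+np.pi/2))
print(s["wrist_torque"])
im=c["image"][150:384,150:370]; cv2.imwrite("pics/heldc.png",cv2.resize(im,None,fx=2.5,fy=2.5,interpolation=cv2.INTER_CUBIC))
E
```

```text
5.9833 [ 0.4346 -0.3182  0.2021] [-1.5723 -0.0014  0.1854] [ 0.8224  1.0208 -1.7372] 0.008962408906675417
[[247.3103 178.0549]
 [248.1272 258.2312]
 [262.9775 258.2336]
 [263.5526 178.058 ]
 [242.7073 216.4657]
 [244.4226 325.3291]
 [265.4498 325.3322]
 [266.6386 216.47  ]]
gap [ 0.6185 -0.0814] [array([0.2244, 0.0621, 0.199 ]), np.float64(6.7858948717019585)]
[0.0213 0.0467 0.04  ]
```

View pics/heldc.png

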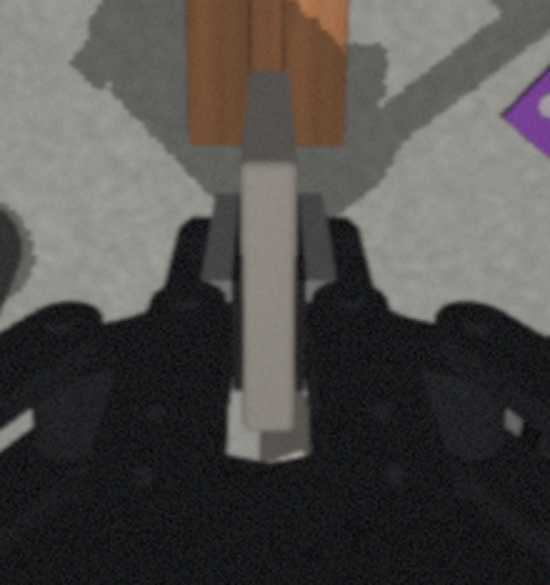

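The spacer is held square and centred between the pads. Seen sizes match the prediction, but everything appears about 3 px (roughly 1.5–2 mm) to the right, which is a camera bias along tool z. I'll allow for it and move to just above the gap.

Request:
arm_command(
  commands=[
    {"hand": 255,"x": 0,"y": 0,"z": 0,"ax": 0,"ay": 6.8,"az": 0},
    {"hand": 255,"x": 0.025,"y": 0,"z": 0.02775,"ax": 0,"ay": 0,"az": 0},
    {"hand": 255,"x": 0.025,"y": 0,"z": 0.02775,"ax": 0,"ay": 0,"az": 0},
    {"hand": 255,"x": 0.025,"y": 0,"z": 0.02775,"ax": 0,"ay": 0,"az": 0},
    {"hand": 255,"x": 0.025,"y": 0,"z": 0.02775,"ax": 0,"ay": 0,"az": 0},
    {"hand": 255,"x": 0.025,"y": 0,"z": 0.02775,"ax": 0,"ay": 0,"az": 0},
    {"hand": 255,"x": 0.025,"y": 0,"z": 0.02775,"ax": 0,"ay": 0,"az": 0},
    {"hand": 255,"x": 0.025,"y": 0,"z": 0.02775,"ax": 0,"ay": 0,"az": 0},
    {"hand": 255,"x": 0.0255,"y": 0,"z": 0.02775,"ax": 0,"ay": 0,"az": 0},
    {"hand": 255,"x": 0,"y": 0.03,"z": 0,"ax": 0,"ay": 0,"az": 0},
    {"hand": 255,"x": 0,"y": 0.03,"z": 0,"ax": 0,"ay": 0,"az": 0},
    {"hand": 255,"x": 0,"y": 0.025,"z": 0,"ax": 0,"ay": 0,"az": 0},
    {"hand": 255,"x": 0,"y": 0.014,"z": 0,"ax": 0,"ay": 0,"az": 0},
    {"hand": 255,"x": 0,"y": 0,"z": 0,"ax": 0,"ay": 0,"az": 0},
    {"hand": 255,"x": 0,"y": 0,"z": 0,"ax": 0,"ay": 0,"az": 0},
  ],
  force=40,
)

```text
t: 7.28
tool_pos: [0.6193, -0.0833, 0.1014]
eef_rot: [-1.57, 0.001, 0.066]
contact_force: [0.3, -0.0, -1.1]
grip_width: 0.0088
```

```bash
python3 shot.py pre; python3 shot.py preside side; python3 shot.py pretop top; python3 - <<'E'
from hous import *
a=pickle.load(open("pre.pkl","rb"));s=a["s"];M=rot(s)
P=np.array([[-28,41,-5],[-28,41,5],[-33,67,-14.5],[-33,67,14.5]])/1e3
print(proj(a,s["tool_pos"]+P@M.T))
im=a["image"][100:330,135:375]; cv2.imwrite("pics/prec.png",cv2.resize(cv2.convertScaleAbs(im,alpha=1.0),None,fx=2.5,fy=2.5,interpolation=cv2.INTER_CUBIC))
E
```

```text
7.2833 [ 0.6193 -0.0833  0.1014] [-1.5704  0.0015  0.0665] [ 0.2883 -0.0073 -1.148 ] 0.008785178586136727
7.3333 [ 0.6199 -0.0835  0.1027] [-1.5709 -0.0006  0.0664] [ 0.1885 -0.0181 -0.9815] 0.0094305068024598
7.3833 [ 0.6202 -0.0835  0.1034] [-1.5712 -0.0018  0.0665] [-0.0118 -0.925  -0.4479] 0.009247723165512336
[[247.2208 178.263 ]
 [263.465  178.2666]
 [234.7133 161.3231]
 [276.3696 161.3325]]
```

View pics/prec.png

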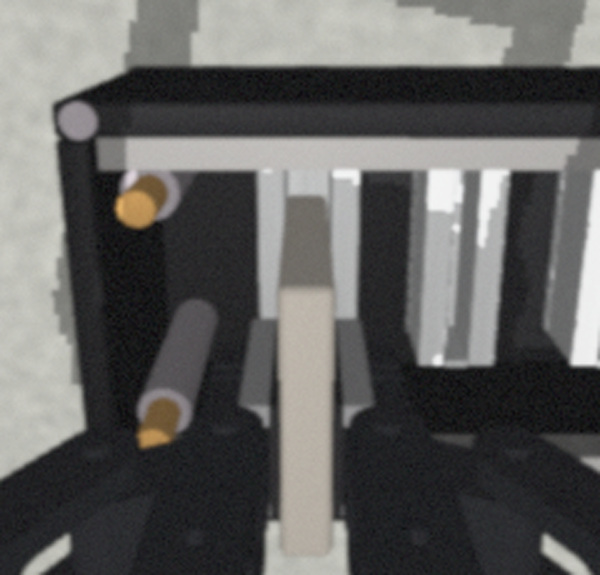

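The spacer sits over the 13 mm gap, centred at column 306 against 308.5 for the pair, so about 0.5 mm off. I'll check x from the ledge edge (row 170) and the rim edge (row 137).

```bash
python3 - <<'E'
from h import *
a=pickle.load(open("pre.pkl","rb"));s=a["s"];M=rot(s)
k=lambda p:np.array([135,100])+(np.array(p)+.5)/2.5-.5
for p,z,x in [((308,170),.075,-37.5),((308,137),.08,-45.5)]:
    q=(back(a,k(p),z)-s["tool_pos"])@M*1e3; print(q, "housing centre in tool x:",q[0,0]-x)
q=(back(a,k((306,197)),s["tool_pos"][2]-.041)-s["tool_pos"])@M*1e3; print("spacer near edge",q,"centre",q[0,0]+28)
E
```

```text
[[-38.1608  26.4247   1.5218]] housing centre in tool x: -0.6608174137346268
[[-46.5584  21.437    1.4984]] housing centre in tool x: -1.0584342336402344
spacer near edge [[-27.8385  41.0414   1.0817]] centre 0.161543594802545
```

Shift x by -1 mm and z by +0.5 mm, then go down slowly into the gap's mouth.

Request:
arm_command(
  commands=[
    {"hand": 255,"x": -0.001,"y": 0.006,"z": 0.0005,"ax": 0,"ay": 0,"az": 0},
    {"hand": 255,"x": 0,"y": 0.006,"z": 0,"ax": 0,"ay": 0,"az": 0},
    {"hand": 255,"x": 0,"y": 0.004,"z": 0,"ax": 0,"ay": 0,"az": 0},
    {"hand": 255,"x": 0,"y": 0.004,"z": 0,"ax": 0,"ay": 0,"az": 0},
    {"hand": 255,"x": 0,"y": 0.004,"z": 0,"ax": 0,"ay": 0,"az": 0},
    {"hand": 255,"x": 0,"y": 0.004,"z": 0,"ax": 0,"ay": 0,"az": 0},
    {"hand": 255,"x": 0,"y": 0.003,"z": 0,"ax": 0,"ay": 0,"az": 0},
    {"hand": 255,"x": 0,"y": 0,"z": 0,"ax": 0,"ay": 0,"az": 0},
  ],
  force=40,
)

```text
t: 8.1
tool_pos: [0.6183, -0.0827, 0.0698]
eef_rot: [-1.571, 0.001, 0.067]
contact_force: [0.0, 0.6, -1.0]
grip_width: 0.0093
```

It is 7 mm inside the gap with no contact force. Continuing down.

Request:
arm_command(
  commands=[
    {"hand": 255,"x": 0,"y": 0.004,"z": 0,"ax": 0,"ay": 0,"az": 0},
    {"hand": 255,"x": 0,"y": 0.004,"z": 0,"ax": 0,"ay": 0,"az": 0},
    {"hand": 255,"x": 0,"y": 0.004,"z": 0,"ax": 0,"ay": 0,"az": 0},
    {"hand": 255,"x": 0,"y": 0.003,"z": 0,"ax": 0,"ay": 0,"az": 0},
    {"hand": 255,"x": 0,"y": 0.001,"z": 0,"ax": 0,"ay": 0,"az": 0},
    {"hand": 255,"x": 0,"y": 0,"z": 0,"ax": 0,"ay": 0,"az": 0},
    {"hand": 255,"x": 0,"y": 0,"z": 0,"ax": 0,"ay": 0,"az": 0},
  ],
  force=40,
)

```text
t: 8.68
tool_pos: [0.6186, -0.0828, 0.0547]
eef_rot: [-1.571, -0.0, 0.067]
contact_force: [0.6, 0.2, -1.4]
grip_width: 0.0095
```

Request:
arm_command(
  commands=[
    {"hand": 255,"x": 0,"y": 0.001,"z": 0,"ax": 0,"ay": 0,"az": 0},
    {"hand": 255,"x": 0,"y": 0.001,"z": 0,"ax": 0,"ay": 0,"az": 0},
    {"hand": 255,"x": 0,"y": 0,"z": 0,"ax": 0,"ay": 0,"az": 0},
    {"hand": 255,"x": 0,"y": 0,"z": 0,"ax": 0,"ay": 0,"az": 0},
  ],
  force=40,
)

```text
t: 9.02
tool_pos: [0.6188, -0.0828, 0.053]
eef_rot: [-1.571, -0.001, 0.067]
contact_force: [-0.5, 0.1, 2.2]
grip_width: 0.0094
```

Contact begins at the expected height. One more millimetre confirms it is home, then I'll open a little.

Request:
arm_command(
  commands=[
    {"hand": 255,"x": 0,"y": 0.001,"z": 0,"ax": 0,"ay": 0,"az": 0},
    {"hand": 255,"x": 0,"y": 0,"z": 0,"ax": 0,"ay": 0,"az": 0},
    {"hand": 255,"x": 0,"y": 0,"z": 0,"ax": 0,"ay": 0,"az": 0},
  ],
  force=40,
)

```text
t: 9.27
tool_pos: [0.6189, -0.0829, 0.053]
eef_rot: [-1.571, -0.001, 0.067]
contact_force: [-5.8, 0.6, 13.1]
grip_width: 0.0093
```

Request:
arm_command(
  commands=[
    {"hand": 180,"x": 0,"y": 0,"z": 0,"ax": 0,"ay": 0,"az": 0},
    {"hand": 180,"x": 0,"y": 0,"z": 0,"ax": 0,"ay": 0,"az": 0},
    {"hand": 180,"x": 0,"y": 0,"z": 0,"ax": 0,"ay": 0,"az": 0},
    {"hand": 180,"x": 0,"y": 0,"z": 0,"ax": 0,"ay": 0,"az": 0},
    {"hand": 180,"x": 0,"y": 0,"z": 0,"ax": 0,"ay": 0,"az": 0},
  ],
  force=40,
)

```text
t: 9.68
tool_pos: [0.6185, -0.0828, 0.0515]
eef_rot: [-1.571, 0.0, 0.067]
contact_force: [-0.1, -0.5, 0.5]
grip_width: 0.0254
```

The spacer took 13 N at the bottom, with the TCP at 0.053 where home was predicted, and then released. Next I'll retreat and go over the cover, with the fingers opening once clear.

Request:
arm_command(
  commands=[
    {"hand": 180,"x": 0,"y": -0.015,"z": 0,"ax": 0,"ay": 0,"az": 0},
    {"hand": 180,"x": 0,"y": -0.03,"z": 0,"ax": 0,"ay": 0,"az": 0},
    {"hand": 180,"x": 0,"y": -0.035,"z": 0,"ax": 0,"ay": 0,"az": 0},
    {"hand": 180,"x": 0,"y": -0.035,"z": 0,"ax": 0,"ay": 4.4,"az": 0},
    {"hand": 0,"x": 0,"y": -0.035,"z": 0,"ax": 0,"ay": 4.5,"az": 0},
    {"hand": 0,"x": 0,"y": -0.025,"z": 0,"ax": 0,"ay": 0,"az": 0},
    {"hand": 0,"x": -0.015,"y": 0,"z": 0.0346,"ax": 0,"ay": 0,"az": 0},
    {"hand": 0,"x": -0.015,"y": 0,"z": 0.0346,"ax": 0,"ay": 0,"az": 0},
    {"hand": 0,"x": -0.015,"y": 0,"z": 0.0346,"ax": 0,"ay": 0,"az": 0},
    {"hand": 0,"x": -0.015,"y": 0,"z": 0.0346,"ax": 0,"ay": 0,"az": 0},
    {"hand": 0,"x": -0.015,"y": 0,"z": 0.0346,"ax": 0,"ay": 0,"az": 0},
    {"hand": 0,"x": -0.015,"y": 0,"z": 0.0346,"ax": 0,"ay": 0,"az": 0},
    {"hand": 0,"x": -0.015,"y": 0,"z": 0.0346,"ax": 0,"ay": 0,"az": 0},
    {"hand": 0,"x": -0.015,"y": 0,"z": 0.0346,"ax": 0,"ay": 0,"az": 0},
    {"hand": 0,"x": -0.015,"y": 0,"z": 0.0346,"ax": 0,"ay": 0,"az": 0},
    {"hand": 0,"x": -0.015,"y": 0,"z": 0.0346,"ax": 0,"ay": 0,"az": 0},
    {"hand": 0,"x": 0,"y": 0,"z": 0,"ax": 0,"ay": 0,"az": 0},
    {"hand": 0,"x": 0,"y": 0,"z": 0,"ax": 0,"ay": 0,"az": 0},
  ],
  force=40,
)

```text
t: 11.18
tool_pos: [0.4991, 0.2766, 0.2277]
eef_rot: [-1.57, -0.001, -0.086]
contact_force: [-0.3, -0.6, -0.2]
grip_width: 0.0856
```

```bash
python3 shot.py cov2; python3 - <<'E'
from hous import *
c=pickle.load(open("cov2.pkl","rb")); s=c["s"];M=rot(s)
im=c["image"]; g=im.max(2)
print(im[::16,::32].max(2)[:18])
# cover: dark pixels; shadow/bench brighter
m=cv2.morphologyEx((g<62).astype(np.uint8),cv2.MORPH_OPEN,np.ones((5,5)))
n,l,st,ce=cv2.connectedComponentsWithStats(m)
for i in range(1,n):
    if st[i,4]>500: 
        cn=max(cv2.findContours((l==i).astype(np.uint8),0,2)[0],key=cv2.contourArea); print(st[i],ce[i],cv2.minAreaRect(cn))
E
```

```text
11.1833 [0.4991 0.2766 0.2277] [-1.5705 -0.0006 -0.0856] [-0.3126 -0.5899 -0.2179] 0.08563714722455762
[[132 132  88  93  89  90  91 135 142 140 134 126 126 129 126 130]
 [128 134 133  89  90  87  96 140 141 140 137 130 130  85 130 132]
 [137 134 140  93  90  88  94  89 142 137 134 131 128 134  84 129]
 [124 137 127 141  89  91  90  94 140 138 135 133 133 136 135 137]
 [134 136 136 154  69  91  93  93 143 143 139 135 135 136 136 133]
 [139 131 134 156 106  94  96  92 118 137 134 132 137 138 137 138]
 [131 133 133 139  88  90  89 139  93 140 137 130 136 141 138 127]
 [137 133 132 141 140  94 138 143  93 140 138 132 135 137 137 137]
 [131 135 137 142 139  90  45  49  42  47  45 142 138 135 139 133]
 [138 141 139 137 135 143  39  49  82  33  46 140 140 139 136 138]
 [133 139 132 139 143 142  33  35 141  26  41 139 145 132 135 139]
 [136 136 142 139 141 142  33  22 139  30  36 147 142 144 139 139]
 [143 135 137 143 140 139  39  33  34  29  38 136 139 139 137 142]
 [132 135 136 138 141 145 145  94  95 140 141 138 137 137 139 140]
 [135 124  25  28 146 141 143  96 125 139 141 141 142 142 144 135]
 [ 16  20  12  24 138  76 146 141 146 135 149  75 141  71  75  69]
 [ 35 118  32  42 141  13 143 140 139 142 136  25 139  70  75  76]
 [ 72  78 142  10  30  19 138 144 139 138 148  22  35  67  68 169]]
[ 184  126  145   68 8418] [255.4825 159.5131] ((256.0, 159.5), (67.0, 144.0), 90.0)
[    0   217   512   167 43995] [229.7193 326.6255] ((255.5, 300.0), (166.0, 511.0), 90.0)
```

```bash
python3 - <<'E'
from hous import *
from cell import manip
print(manip.get_state()["tool_pos"])
c=pickle.load(open("cov2.pkl","rb")); s=c["s"];M=rot(s)
g=c["image"].max(2)
# outline edges by line fits (subpixel, mid level)
def edge(axis,rng,lo,hi,lev=90):
    pts=[]
    for k in rng:
        p=(g[lo:hi,k] if axis==0 else g[k,lo:hi]).astype(float)
        i=np.where((p[:-1]-lev)*(p[1:]-lev)<0)[0]
        if len(i): j=i[0]; pts.append((k,lo+j+(lev-p[j])/(p[j+1]-p[j])))
    pts=np.array(pts); f=np.polyfit(*pts.T,1); r=np.abs(np.polyval(f,pts[:,0])-pts[:,1]); 
    pts=pts[r<1.5]; return np.polyfit(*pts.T,1)
L=edge(1,range(140,180),170,200); Rr=edge(1,range(140,180),315,345)
B=edge(0,range(280,320),180,205); T=edge(0,range(270,320),115,140)
print(L,Rr,B,T)
def X(v,h): y=(h[0]*v[1]+h[1])/(1-h[0]*v[0]); return (v[0]*y+v[1],y)
uv=[X(L,T),X(Rr,T),X(Rr,B),X(L,B)]; print(uv)
Q=(back(c,uv,.005)-s["tool_pos"])@M
Mc=np.array([[-43,-89.5],[-43,89.5],[43,89.5],[43,-89.5]])/1e3
print("tool-frame x,z,angle",*fit(Q[:,[0,2]],Mc))
E
```

```text
[0.4996 0.2754 0.2276]
[  0.2117 147.5836] [ -0.0764 339.5431] [ -0.0585 212.116 ] [  0.0407 113.8672]
[(np.float64(173.18642624128069), np.float64(120.9158022958248)), (np.float64(329.8219796057168), np.float64(127.29074795919067)), (np.float64(324.7956947792823), np.float64(193.1063541348039)), (np.float64(190.1408793405244), np.float64(200.98744120318895))]
tool-frame x,z,angle [ 0.0014 -0.002   0.0213] [[ 0.0089  0.0066]
 [-0.0024 -0.002 ]
 [ 0.0002  0.0001]
 [-0.0068 -0.0048]]
```

```bash
python3 - <<'E'
from hous import *
c=pickle.load(open("cov2.pkl","rb")); s=c["s"];M=rot(s)
g=cv2.GaussianBlur(c["image"].max(2),(3,3),0)
m=(g<68).astype(np.uint8); n,l,st,ce=cv2.connectedComponentsWithStats(m)
i=l[160,200] or l[150,290]
cn=max(cv2.findContours((l==i).astype(np.uint8),0,1)[0],key=cv2.contourArea)
h=cv2.convexHull(cn)[:,0].astype(float)
# fit the projected outline: pose parameters minimising hull-point distance to the rectangle
def f(p):
    W=(back(c,h,.005)-s["tool_pos"])@M; q=W[:,[0,2]]-p[:2]; cs,sn=np.cos(p[2]),np.sin(p[2])
    q=q@np.array([[cs,-sn],[sn,cs]]); d=np.maximum(abs(q[:,0])-.043*p[3],abs(q[:,1])-.0895*p[3]); return d
r=least_squares(f,[0,0,0,1],x_scale=[.01,.01,.1,.1],loss="soft_l1",f_scale=.001); print(r.x,abs(r.fun).max())
# rib top centre
m2=((g>100)&(cv2.morphologyEx(m,cv2.MORPH_CLOSE,np.ones((45,45)))>0)).astype(np.uint8)
n,l,st,ce=cv2.connectedComponentsWithStats(m2)
for k in range(1,n):
    if st[k,4]>20: print(st[k],ce[k],((back(c,ce[k],.035)-s["tool_pos"])@M)*1e3)
print("tool origin z=.005 below:",proj(c,s["tool_pos"]+M@np.array([0,s["tool_pos"][2]-.005,0])))
E
```

```text
[ 0.0004 -0.0009  0.0003  0.9836] 0.0012613651707114731
[106  69  27  24 406] [119.4532  77.4138] [[ -95.4092  192.6324 -142.8726]]
[194 132  10  10  84] [198.4048 136.6786] [[-33.8183 192.6916 -63.9811]]
[309 133  10  10  82] [313.5976 137.5122] [[-32.9182 192.7307  63.9505]]
[251 145  11  42 446] [255.8969 165.6368] [[ -0.9166 192.7297  -0.1941]]
[198 181   7   7  33] [200.8182 184.1818] [[ 21.247  192.7231 -64.4881]]
[308 182   6   6  22] [310.4091 184.6364] [[ 21.787  192.762   63.4323]]
[   0  245   72   52 1412] [ 38.4341 272.2805] [[ 139.8706  192.7259 -280.6774]]
[115 246  35  28 412] [127.3932 254.5485] [[ 114.0358  192.7468 -162.5582]]
[374 251  37  33 674] [397.5682 262.9362] [[126.1127 192.8572 180.3744]]
[  0 277  11  24 143] [  3.6014 290.8811] [[ 168.1656  192.7264 -332.9667]]
[157 280  33  61 707] [170.9887 314.6308] [[ 206.2212  192.8139 -115.6915]]
[130 283   8   7  37] [133.7027 285.6216] [[ 160.0366  192.7738 -160.4414]]
[378 283   7   7  37] [380.4595 285.5676] [[159.9547 192.8714 162.8695]]
[309 288  49  50 516] [338.0194 321.2655] [[217.2719 192.889  112.0557]]
[491 310  21  13 198] [503.4798 315.1414] [[207.0834 192.9508 336.1185]]
[  0 321  12   5  46] [  5.1957 323.087 ] [[ 220.3112  192.7529 -344.4113]]
[241 331  33   4  73] [257.0959 331.8219] [[235.2196 192.8658   1.2356]]
[ 69 354  36  30 316] [ 86.9715 364.4146] [[ 293.8225  192.8251 -245.1156]]
[440 376   6   8  34] [442.2353 380.1765] [[324.1172 192.9996 275.2618]]
tool origin z=.005 below: [[256.1456 160.8924]]
```

The cover is centred under the TCP to within about 1 mm and parallel to the tool. Going down to grip the rib.

Request:
arm_command(
  commands=[
    {"hand": 0,"x": 0,"y": 0.035,"z": -0.001,"ax": 0,"ay": 0,"az": 0},
    {"hand": 0,"x": 0,"y": 0.035,"z": 0,"ax": 0,"ay": 0,"az": 0},
    {"hand": 0,"x": 0,"y": 0.035,"z": 0,"ax": 0,"ay": 0,"az": 0},
    {"hand": 0,"x": 0,"y": 0.035,"z": 0,"ax": 0,"ay": 0,"az": 0},
    {"hand": 0,"x": 0,"y": 0.03,"z": 0,"ax": 0,"ay": 0,"az": 0},
    {"hand": 0,"x": 0,"y": 0.02,"z": 0,"ax": 0,"ay": 0,"az": 0},
    {"hand": 0,"x": 0,"y": 0.01,"z": 0,"ax": 0,"ay": 0,"az": 0},
    {"hand": 0,"x": 0,"y": 0.0076,"z": 0,"ax": 0,"ay": 0,"az": 0},
    {"hand": 0,"x": 0,"y": 0,"z": 0,"ax": 0,"ay": 0,"az": 0},
    {"hand": 0,"x": 0,"y": 0,"z": 0,"ax": 0,"ay": 0,"az": 0},
  ],
  force=40,
)

```text
t: 12.07
tool_pos: [0.5005, 0.274, 0.0203]
eef_rot: [-1.57, -0.001, -0.089]
contact_force: [-0.2, 0.2, 0.4]
grip_width: 0.0855
```

Request:
arm_command(
  commands=[
    {"hand": 255,"x": 0,"y": 0,"z": 0,"ax": 0,"ay": 0,"az": 0},
    {"hand": 255,"x": 0,"y": 0,"z": 0,"ax": 0,"ay": 0,"az": 0},
    {"hand": 255,"x": 0,"y": 0,"z": 0,"ax": 0,"ay": 0,"az": 0},
    {"hand": 255,"x": 0,"y": 0,"z": 0,"ax": 0,"ay": 0,"az": 0},
    {"hand": 255,"x": 0,"y": 0,"z": 0,"ax": 0,"ay": 0,"az": 0},
    {"hand": 255,"x": 0,"y": 0,"z": 0,"ax": 0,"ay": 0,"az": 0},
    {"hand": 255,"x": 0,"y": 0,"z": 0,"ax": 0,"ay": 0,"az": 0},
    {"hand": 255,"x": 0,"y": 0,"z": 0,"ax": 0,"ay": 0,"az": 0},
    {"hand": 255,"x": 0,"y": 0,"z": 0,"ax": 0,"ay": 0,"az": 0},
  ],
  force=70,
)

```text
t: 12.82
tool_pos: [0.4999, 0.2742, 0.0195]
eef_rot: [-1.571, -0.0, -0.089]
contact_force: [-0.3, -0.2, 5.7]
grip_width: 0.0126
```

Gripped on the rib. I'll lift it, then measure how the cover sits in the hand.

Request:
arm_command(
  commands=[
    {"hand": 255,"x": 0,"y": -0.01,"z": 0,"ax": 0,"ay": 0,"az": 0},
    {"hand": 255,"x": 0,"y": -0.02,"z": 0,"ax": 0,"ay": 0,"az": 0},
    {"hand": 255,"x": 0,"y": -0.03,"z": 0,"ax": 0,"ay": 0,"az": 0},
    {"hand": 255,"x": 0,"y": -0.035,"z": 0,"ax": 0,"ay": 0,"az": 0},
    {"hand": 255,"x": 0,"y": -0.035,"z": 0,"ax": 0,"ay": 0,"az": 0},
    {"hand": 255,"x": 0,"y": -0.03,"z": 0,"ax": 0,"ay": 0,"az": 0},
    {"hand": 255,"x": 0,"y": -0.02,"z": 0,"ax": 0,"ay": 0,"az": 0},
    {"hand": 255,"x": 0,"y": 0,"z": 0,"ax": 0,"ay": 0,"az": 0},
    {"hand": 255,"x": 0,"y": 0,"z": 0,"ax": 0,"ay": 0,"az": 0},
  ],
  force=70,
)

```text
t: 13.57
tool_pos: [0.4999, 0.2742, 0.2002]
eef_rot: [-1.57, -0.001, -0.089]
contact_force: [-1.0, -0.4, -2.3]
grip_width: 0.0125
```

```bash
python3 shot.py lift; python3 - <<'E'
from hous import *
c=pickle.load(open("lift.pkl","rb")); s=c["s"];M=rot(s)
P=np.array([[x,14.5,z] for x,z in((-43,-89.5),(-43,89.5),(43,89.5),(43,-89.5))]+[[-33,14.5,64],[-33,14.5,-64],[-25,-15.5,-7],[-25,-15.5,7]])/1e3
print(proj(c,s["tool_pos"]+P@M.T)); print(s["wrist_torque"])
cv2.imwrite("pics/liftc.png",cv2.resize(cv2.convertScaleAbs(c["image"],alpha=1.4,beta=10),(800,600),interpolation=cv2.INTER_CUBIC))
g=cv2.GaussianBlur(c["image"].max(2),(3,3),0)
for y in (205,225): 
    r=g[y].astype(int); print(y,[int(x) for x in np.where(np.abs(np.diff(r))>18)[0]])
for x in (150,200,300,350): 
    r=g[:,x].astype(int); print(x,[int(v) for v in np.where(np.abs(np.diff(r))>18)[0]])
m=((g>110)).astype(np.uint8); n,l,st,ce=cv2.connectedComponentsWithStats(m)
for k in range(1,n):
    if 60<st[k,4]<600 and ce[k][1]>130: print(st[k],ce[k])
E
```

```text
13.5667 [0.4999 0.2742 0.2002] [-1.5699 -0.0015 -0.0886] [-1.0045 -0.3951 -2.2968] 0.012544061879992022
[[ 80.3941 164.1918]
 [429.2861 164.2753]
 [403.8815 304.104 ]
 [106.381  304.0389]
 [377.1683 182.9561]
 [132.5939 182.8982]
 [238.2465 220.3154]
 [270.6017 220.3229]]
[-0.0354  0.029   0.0399]
205 [90, 91, 92, 93, 242, 243, 270, 271, 420, 421, 422, 423]
225 [87, 88, 89, 90, 94, 95, 96, 97, 240, 241, 242, 243, 271, 272, 273, 416, 417, 418, 419]
150 [161, 162, 163, 317, 318, 319, 320, 325, 326, 327, 328, 369, 372]
200 [137, 138, 161, 162, 163]
300 [137, 161, 162, 163]
350 [161, 162, 163]
[112 177  25  23 459] [124.2222 187.9717]
[378 177  25  23 456] [389.7982 188.0044]
[128 277  19  14 167] [135.9281 282.4671]
[368 277  19  14 166] [378.0843 282.5301]
[  0 314  68  30 594] [ 37.2104 333.335 ]
[138 314  21  22 185] [148.3189 324.3135]
[356 314  21  22 185] [365.6216 324.1514]
[  0 347  39  24 452] [ 14.1792 356.1527]
[156 346  23  21  89] [168.427 355.191]
```

```bash
python3 - <<'E'
from hous import *
c=pickle.load(open("lift.pkl","rb")); s=c["s"];M=rot(s)
uv=np.array([[124.2,188],[389.8,188],[135.9,282.5],[378.1,282.5],[200,162.8],[300,162.8]])
Q=(back(c,uv,s["tool_pos"][2]-.0145)-s["tool_pos"])@M*1e3; print(Q, Q[:4].mean(0))
c2=pickle.load(open("cov2.pkl","rb")); s2=c2["s"];M2=rot(s2)
uv=np.array([[198.4,136.68],[313.6,137.51],[200.82,184.18],[310.41,184.64]])
Q=(back(c2,uv,.005)-s2["tool_pos"])@M2*1e3; print(Q,Q.mean(0))
E
```

```text
[[-30.2325  14.3956 -68.7253]
 [-30.2287  14.5174  70.9986]
 [ 27.8497  14.4802 -69.844 ]
 [ 27.9013  14.604   72.1415]
 [-43.7635  14.4111 -28.0765]
 [-43.7661  14.4557  23.1269]] [-1.1776 14.4993  1.1427]
[[-29.9088 222.692  -70.0231]
 [-28.9295 222.7348  69.7799]
 [ 30.2585 222.7264 -70.5689]
 [ 30.8559 222.769   69.2123]] [  0.569  222.7305  -0.4   ]
```

The cover is square in the hand, about 1 mm toward -x. I'll take it over the housing mouth, to 5 mm above the plungers.

Request:
arm_command(
  commands=[
    {"hand": 255,"x": 0,"y": 0,"z": 0,"ax": 0,"ay": -4.47,"az": 0},
    {"hand": 255,"x": 0,"y": 0,"z": 0,"ax": 0,"ay": -4.47,"az": 0},
    {"hand": 255,"x": 0.0105,"y": 0,"z": -0.0354,"ax": 0,"ay": 0,"az": 0},
    {"hand": 255,"x": 0.0105,"y": 0,"z": -0.0354,"ax": 0,"ay": 0,"az": 0},
    {"hand": 255,"x": 0.0105,"y": 0,"z": -0.0354,"ax": 0,"ay": 0,"az": 0},
    {"hand": 255,"x": 0.0105,"y": 0,"z": -0.0354,"ax": 0,"ay": 0,"az": 0},
    {"hand": 255,"x": 0.0105,"y": 0,"z": -0.0354,"ax": 0,"ay": 0,"az": 0},
    {"hand": 255,"x": 0.0105,"y": 0,"z": -0.0354,"ax": 0,"ay": 0,"az": 0},
    {"hand": 255,"x": 0.0105,"y": 0,"z": -0.0354,"ax": 0,"ay": 0,"az": 0},
    {"hand": 255,"x": 0.0105,"y": 0,"z": -0.0354,"ax": 0,"ay": 0,"az": 0},
    {"hand": 255,"x": 0.0111,"y": 0,"z": -0.036,"ax": 0,"ay": 0,"az": 0},
    {"hand": 255,"x": 0,"y": 0.03,"z": 0,"ax": 0,"ay": 0,"az": 0},
    {"hand": 255,"x": 0,"y": 0.03,"z": 0,"ax": 0,"ay": 0,"az": 0},
    {"hand": 255,"x": 0,"y": 0.02,"z": 0,"ax": 0,"ay": 0,"az": 0},
    {"hand": 255,"x": 0,"y": 0.01,"z": 0,"ax": 0,"ay": 0,"az": 0},
    {"hand": 255,"x": 0,"y": 0.004,"z": 0,"ax": 0,"ay": 0,"az": 0},
    {"hand": 255,"x": 0,"y": 0,"z": 0,"ax": 0,"ay": 0,"az": 0},
    {"hand": 255,"x": 0,"y": 0,"z": 0,"ax": 0,"ay": 0,"az": 0},
    {"hand": 255,"x": 0,"y": 0,"z": 0,"ax": 0,"ay": 0,"az": 0},
  ],
  force=70,
)

```text
t: 15.2
tool_pos: [0.6167, -0.0379, 0.1066]
eef_rot: [-1.571, -0.002, 0.068]
contact_force: [-0.4, -0.1, -1.3]
grip_width: 0.0129
```

```bash
python3 shot.py over; python3 - <<'E'
import cv2
im=cv2.imread("pics/over.png")
cv2.imwrite("pics/overc.png",cv2.resize(cv2.convertScaleAbs(im[130:380,40:472],alpha=2.2,beta=10),None,fx=1.85,fy=1.85,interpolation=cv2.INTER_CUBIC))
E
```

```text
15.2 [ 0.6167 -0.0379  0.1066] [-1.5711 -0.0019  0.0676] [-0.3974 -0.1159 -1.2607] 0.012894939438339373
```

View pics/overc.png

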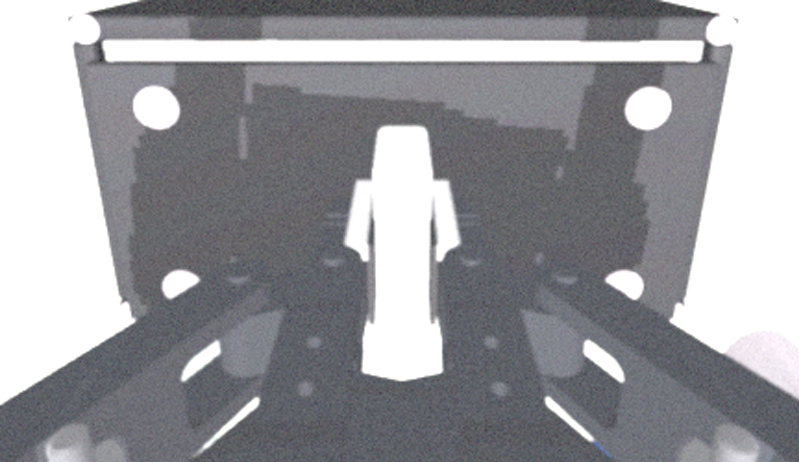

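The cover hangs symmetric in the mouth: ledge 103–703 is centred at 403, cover screws at 402. I'll check x from rows 40 (rim) and 62 (cover edge).

```bash
python3 - <<'E'
from h import *
c=pickle.load(open("over.pkl","rb")); s=c["s"];M=rot(s)
g=c["image"].max(2).astype(int)
for x in (120,180,330,390):
    r=g[140:175,x]; e=np.where(np.abs(np.diff(r))>15)[0]+140; print(x,e)
for row,z,x in ((151.6,.08,-45.5),(163.6,s["tool_pos"][2]-.0145,-43)):
    q=(back(c,(255,row),z)-s["tool_pos"])@M*1e3; print(q,"centre",q[0,0]-x)
E
```

```text
120 [150 151 152 158 159 161 162 163]
180 [150 151 152 158 161 162 163]
330 [151 152 158 159 161 162 163]
390 [151 152 153 159 160 161 162 163]
[[-47.1971  26.5166  -0.0407]] centre -1.6970506470900801
[[-43.1945  14.4181   0.0332]] centre -0.1944770212563256
```

Shift x by -0.7 mm and lower slowly.

Request:
arm_command(
  commands=[
    {"hand": 255,"x": -0.0007,"y": 0.002,"z": 0,"ax": 0,"ay": 0,"az": 0},
    {"hand": 255,"x": 0,"y": 0.002,"z": 0,"ax": 0,"ay": 0,"az": 0},
    {"hand": 255,"x": 0,"y": 0.001,"z": 0,"ax": 0,"ay": 0,"az": 0},
    {"hand": 255,"x": 0,"y": 0.001,"z": 0,"ax": 0,"ay": 0,"az": 0},
    {"hand": 255,"x": 0,"y": 0.001,"z": 0,"ax": 0,"ay": 0,"az": 0},
    {"hand": 255,"x": 0,"y": 0,"z": 0,"ax": 0,"ay": 0,"az": 0},
    {"hand": 255,"x": 0,"y": 0,"z": 0,"ax": 0,"ay": 0,"az": 0},
  ],
  force=70,
)

```text
t: 15.83
tool_pos: [0.6154, -0.038, 0.0983]
eef_rot: [-1.571, 0.0, 0.067]
contact_force: [-1.6, 0.4, 2.1]
grip_width: 0.0131
```

Request:
arm_command(
  commands=[
    {"hand": 255,"x": 0,"y": 0.001,"z": 0,"ax": 0,"ay": 0,"az": 0},
    {"hand": 255,"x": 0,"y": 0.001,"z": 0,"ax": 0,"ay": 0,"az": 0},
    {"hand": 255,"x": 0,"y": 0,"z": 0,"ax": 0,"ay": 0,"az": 0},
    {"hand": 255,"x": 0,"y": 0,"z": 0,"ax": 0,"ay": 0,"az": 0},
  ],
  force=70,
)

```text
t: 16.17
tool_pos: [0.6155, -0.038, 0.0964]
eef_rot: [-1.571, -0.0, 0.067]
contact_force: [-2.9, 0.6, 5.5]
grip_width: 0.0125
```

Force rises at about the plungers' rate, so the cover is in the mouth. Two more millimetres.

Request:
arm_command(
  commands=[
    {"hand": 255,"x": 0,"y": 0.001,"z": 0,"ax": 0,"ay": 0,"az": 0},
    {"hand": 255,"x": 0,"y": 0.001,"z": 0,"ax": 0,"ay": 0,"az": 0},
    {"hand": 255,"x": 0,"y": 0,"z": 0,"ax": 0,"ay": 0,"az": 0},
    {"hand": 255,"x": 0,"y": 0,"z": 0,"ax": 0,"ay": 0,"az": 0},
  ],
  force=70,
)

```text
t: 16.5
tool_pos: [0.6155, -0.038, 0.0947]
eef_rot: [-1.571, -0.0, 0.067]
contact_force: [-4.4, 0.5, 9.0]
grip_width: 0.0129
```

Request:
arm_command(
  commands=[
    {"hand": 255,"x": 0,"y": 0.001,"z": 0,"ax": 0,"ay": 0,"az": 0},
    {"hand": 255,"x": 0,"y": 0,"z": 0,"ax": 0,"ay": 0,"az": 0},
    {"hand": 255,"x": 0,"y": 0,"z": 0,"ax": 0,"ay": 0,"az": 0},
  ],
  force=70,
)

```text
t: 16.75
tool_pos: [0.6155, -0.038, 0.0945]
eef_rot: [-1.571, -0.001, 0.067]
contact_force: [-9.6, 0.2, 16.5]
grip_width: 0.013
```

The force jumped to 16.5 N with hardly any travel, so the cover is on the ledges at the predicted height (0.0945). I'll press slightly more and check with numbers that it lies even.

Request:
arm_command(
  commands=[
    {"hand": 255,"x": 0,"y": 0.0005,"z": 0,"ax": 0,"ay": 0,"az": 0},
    {"hand": 255,"x": 0,"y": 0,"z": 0,"ax": 0,"ay": 0,"az": 0},
    {"hand": 255,"x": 0,"y": 0,"z": 0,"ax": 0,"ay": 0,"az": 0},
    {"hand": 255,"x": 0,"y": 0,"z": 0,"ax": 0,"ay": 0,"az": 0},
  ],
  force=70,
)

```text
t: 17.08
tool_pos: [0.6156, -0.038, 0.0945]
eef_rot: [-1.571, -0.001, 0.067]
contact_force: [-12.1, 1.7, 19.7]
grip_width: 0.0127
```

```bash
python3 shot.py fin; python3 - <<'E'
from h import *
c=pickle.load(open("fin.pkl","rb")); s=c["s"];M=rot(s); print(s["wrist_torque"],s["contact_force"])
g=c["image"].max(2); print("cols 110..400, rows 146-176\n",g[146:176:1,[110,150,200,310,350,390]].T)
# cover screws now vs in hand (lift.pkl): a change means the cover tilted/slipped in the grip
for n in ("lift","over","fin"):
    k=pickle.load(open(n+".pkl","rb")); q=cv2.GaussianBlur(k["image"].max(2),(3,3),0)
    a,l,st,ce=cv2.connectedComponentsWithStats((q>(110 if n=="lift" else 85)).astype(np.uint8))
    print(n,[ce[i].round(1).tolist() for i in range(1,a) if 120<st[i,4]<600 and 175<ce[i][1]<290 and 100<ce[i][0]<400])
E
```

```text
17.0833 [ 0.6156 -0.038   0.0945] [-1.571  -0.0008  0.0674] [-12.099    1.6821  19.6601] 0.012708231990586169
[0.2558 1.9851 0.0069] [-12.099    1.6821  19.6601]
cols 110..400, rows 146-176
 [[ 59  57  62  61  62  58  60  58  56  58  60  69 130 202 215 195 125  57
   48  51  58  63  61  61  65  62  60  62  64  64]
 [ 44  44  47  48  44  48  47  45  48  39  43  51  88 139 151 140  98  53
   39  41  48  45  50  47  47  45  48  50  45  45]
 [ 62  62  64  61  60  63  61  60  58  63  60  64 113 184 217 213 150  72
   44  57  64  57  63  64  60  61  60  59  65  60]
 [ 54  61  61  60  62  61  61  59  58  58  56  61 109 181 216 215 170  95
   45  54  59  63  63  60  63  60  62  65  64  63]
 [ 56  61  63  65  61  61  58  60  58  60  56  60  86 153 205 208 165  92
   47  52  60  60  62  65  62  62  61  65  61  62]
 [ 41  46  44  45  38  42  44  46  44  41  43  42  63 104 134 135 109  68
   40  42  45  44  44  44  42  43  45  46  45  48]]
lift [[124.2, 188.0], [389.8, 188.0], [135.9, 282.5], [378.1, 282.5]]
over [[123.9, 187.6], [390.1, 188.1], [136.1, 282.4], [378.6, 282.7]]
fin [[123.8, 187.6], [390.2, 188.1], [136.1, 282.4], [378.6, 282.6]]
```

```bash
python3 -c "
from cell import ticket, manip
s=manip.get_state(); print(s['t'],s['tool_pos'],s['contact_force'],s['grip_width']); print(ticket.sign_off())"
```

```text
17.1333 [ 0.61556794 -0.03801198  0.09449701] [-11.84336652   2.02292079  20.70424871] 0.012718812226635115
the job is handed in; nothing more can be done
None
```

The spacer is home in the 13 mm gap, and the cover is held pressed flush in the housing's mouth. I handed the job in at 17.1 s of the 69 s allowed, and sign-off gave no verdict.

- **Spacer:** I gripped it out of the stand and lowered it into the pair at y = -45 mm, which measured 29.5 mm wide overall. It went in freely and stopped at the predicted home height (TCP 0.053 m), reading 13 N on the floor of the gap. I released it there.
- **Cover:** I held the black cover by its rib, and the force rose at about the plungers' spring rate as I lowered it. It then stopped on the ledges at TCP 0.0945 m, the predicted flush height of 0.075 m for its underside. At hand-in it was held at about 20 N down with 70 N of grip. Tool tilt was under 0.001 rad, and the cover's screws appeared in the same place in the wrist picture as before pressing, so it had not slipped or tilted.

**What disagreed or went unchecked:**
- The wrist camera read about 1.5–2 mm off along the jaw axis; I corrected for it.
- A sideways force of about 12 N along -x remained at the end. The wrist picture still shows a clear slit on the near side, so I took it to be friction and left it.
- I did not look again at the seated spacer or the finished cover; those last checks were numbers only, because I had used all 12 picture views.
- The first few move calls were refused because every row needs all its fields. The arm did not move in those.

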